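# Unstack the microscope parts onto their pads

## Task

The microscope's parts have been left in one pile on the bench. Working from the top of the pile down, one part at a time, put each upright in the middle of the rubber pad printed with its outline, wholly on the pad and the square and oblong ones lined up with the print: lens barrel on the small round pad, filter block on the oblong one, lens disc on the large round one, square plate on the square one. Set them down gently, drop nothing, and leave the oil bottle and the tissue box where they stand.

Things in the scene. Friction and masses are not known exactly. Their poses are not given: they have to be found in the camera images.
- objective: Small steel lens barrel (microscope objective), round, standing upright on top of the pile: 24 mm in diameter from its underside up to 30 mm, above that a tapering nose to 41 mm. About 0.12 kg. Origin: centre of its underside; z up. 
- filter_cube: Grey filter block, second from the top of the pile: 44 mm (its x) by 30 mm (its y) by 30 mm high, with coloured glass windows in its sides. About 0.10 kg. Origin: centre of its underside; z up. 
- condenser: Black ribbed lens disc (condenser lens), third from the top of the pile: 54 mm in diameter, 26 mm high, flat on top. About 0.18 kg. Origin: centre of its underside; z up. 
- adapter: Square aluminium plate (stage adapter) at the bottom of the pile, on the bench: 66 by 66 mm, 24 mm high, sides along its x and y. About 0.22 kg. Origin: centre of its underside; z up. 
- pad_small_round: Smaller round black rubber pad fixed on the bench: 48 mm in diameter, 4 mm thick, with a flat grey printed disc of 24 mm, the lens barrel's outline. Origin: centre of its underside, on the bench.
- pad_oblong: Oblong black rubber pad fixed on the bench: 68 mm (its x) by 54 mm (its y), 4 mm thick, with a flat grey printed oblong of 44 by 30 mm, the filter block's outline, long side along its x. Origin: centre of its underside, on the bench.
- pad_big_round: Larger round black rubber pad fixed on the bench: 78 mm in diameter, 4 mm thick, with a flat grey printed disc of 54 mm, the lens disc's outline. Origin: centre of its underside, on the bench.
- pad_square: Square black rubber pad fixed on the bench: 90 by 90 mm, 4 mm thick, with a flat grey printed square of 66 mm, the square plate's outline, sides along its x and y. Origin: centre of its underside, on the bench.
- oil_bottle: Bystander: small amber dropper bottle with a black cap, loose, standing among the pads: 34 mm in diameter, 62 mm high. Origin: centre of its underside.
- tissue_box: Bystander: cardboard box of lens tissues, loose, among the pads: 75 mm (its x) by 50 mm (its y), 34 mm high. Origin: centre of its underside.
Mind the look-alikes: they are no part of the job. Leave any green look-alike of the pad_oblong alone.

How it is judged:
On the way, in this order (a step that is already met when the one before it is completed fails the run):
1. the small lens barrel stands on its pad, let go (horizontal distance between objective and pad_small_round below 0.012 m and z of objective in the frame of pad_small_round between 0.001 and 0.007 m and angle between objective's own z axis and vertical below 0.1 rad and contact force between the fingers and objective below 0.05 N and linear speed of objective below 0.02 m/s), for 0.2 s.
2. the filter block stands on its pad, let go (horizontal distance between filter_cube and pad_oblong below 0.012 m and z of filter_cube in the frame of pad_oblong between 0.001 and 0.007 m and angle between filter_cube's own z axis and vertical below 0.1 rad and contact force between the fingers and filter_cube below 0.05 N and linear speed of filter_cube below 0.02 m/s and angle between the x axis of filter_cube and the x axis of pad_oblong, either way round below 0.2 rad), for 0.2 s.
3. the black lens disc stands on its pad, let go (horizontal distance between condenser and pad_big_round below 0.012 m and z of condenser in the frame of pad_big_round between 0.001 and 0.007 m and angle between condenser's own z axis and vertical below 0.1 rad and contact force between the fingers and condenser below 0.05 N and linear speed of condenser below 0.02 m/s), for 0.2 s.
4. the square metal plate stands on its pad, let go (horizontal distance between adapter and pad_square below 0.012 m and z of adapter in the frame of pad_square between 0.001 and 0.007 m and angle between adapter's own z axis and vertical below 0.1 rad and contact force between the fingers and adapter below 0.05 N and linear speed of adapter below 0.02 m/s and (angle between the x axis of adapter and the x axis of pad_square, either way round below 0.2 rad or angle between the x axis of adapter and the y axis of pad_square, either way round below 0.2 rad)), for 0.2 s.
At the end, for the whole second after the job is handed in: Each of the four parts stands upright (within 0.1 rad) on its own pad, its centre within 12 mm of the pad's centre, the filter block and the square plate lined up with their prints within 0.2 rad (either way round; the square plate in any of its four ways), all released and at rest (all of step 1 and all of step 2 and all of step 3 and all of step 4); the robot touches nothing.
It fails at once if the small lens barrel is dropped or flung (moves faster than 0.5 m/s while no finger touches it) (contact force between the fingers and objective below 0.01 N and linear speed of objective above 0.5 m/s).
It fails at once if the filter block is dropped or flung (moves faster than 0.5 m/s while no finger touches it) (contact force between the fingers and filter_cube below 0.01 N and linear speed of filter_cube above 0.5 m/s).
It fails at once if the black lens disc is dropped or flung (moves faster than 0.5 m/s while no finger touches it) (contact force between the fingers and condenser below 0.01 N and linear speed of condenser above 0.5 m/s).
It fails at once if the square metal plate is dropped or flung (moves faster than 0.5 m/s while no finger touches it) (contact force between the fingers and adapter below 0.01 N and linear speed of adapter above 0.5 m/s).
It fails at once if the oil bottle or the tissue box is shifted by more than 30 mm or tipped over (distance of any of oil_bottle, tissue_box from where it was at the start of the episode above 0.03 m or angle between any of oil_bottle, tissue_box's own z axis and vertical above 0.5 rad).
It also fails if it takes over 128 s, if anything falls off the work surface, if the arm or the gripper's body presses on something with over 40 N, if the wrist force passes 120 N, or if a joint passes its speed limit or range.

## Robot

A 7-joint arm with a two-finger parallel gripper is mounted at the origin on the work surface. World frame = base frame: x ahead of the robot, y to its left, z up, the work surface at z = 0. Lengths are in m, angles in rad, forces in N, time in s.
With the tool pointing down it reaches from about 0.425 to 0.8 m from the base axis. Payload 8.3 kg.
Tool frame: the origin (TCP) lies on the mounting face of the last link; the fingertips stand 173 mm ahead of it and the grasp point (between the pads) lies 155 mm ahead of it; z points along the fingers, y is the line along which they close (so a half turn about z gives the same grasp; the last joint's range is limited). The gripper opens to 85 mm and grips with 20 to 120 N. Pads are 22 mm wide; open, the fingers measure 114 mm over their backs; the gripper's body (76 mm by 85 mm) begins 54 mm behind the grasp point. The pads swing forward as they close: fully open they stand 13 mm farther back than shut.
Start: joints at [1.058, 0.383, 0.016, 1.37, -0.006, 1.388, -0.046], TCP at [0.272, -0.563, 0.405] pointing down, gripper open.
Joint ranges: [-2.95, 2.95], [-0.25, 2.06], [-1.52, 1.56], [0.18, 2.33], [-1.44, 4.58], [0.02, 2.06], [-3.01, 3.01]. Speed limits (rad/s): [2.39, 2.39, 3.01, 3.01, 3.14, 3.14, 3.14].

## Interface

Orientations are given as a rotation vector (axis times angle).
In Python, from workcell import arm, capture, camera_model, job, spotter gives the robot as it stands.
- The arm moves only by the shell command python3 -m inch 'ROWS' [OPENING]. ROWS is JSON, a list of rows, each an object with "travel": the shift along the tool's x, y, z in mm, a list of three; "rotation": the turn, a rotation vector about the tool's x, y, z in degrees, a list of three. A call has 1 to 12 rows; each row shifts and turns the commanded pose from where the row before left it, along the tool's axes as they then stand; what a row does not reach is not made up. A row lasts 1/12 s, in which the tool goes at most 41.7 mm and 7.16 degrees, less where a joint would pass 70% of its speed; a pose out of reach is approached as far as the arm can. A call is refused whole if a number of a shift passes 41.7 or a number of a turn 7.16, either way. A call with a gripper value outside its range is refused whole. OPENING is the finger opening in mm, from 0 to 85.4, set as the call begins (- or left out, the last holds). The fingers move at their own pace and stop on an object; the grip force is fixed at half the most. Time passes only in rows, so rows that do not move let the fingers close. It gives the time, the measured TCP pose, the force, the opening and the grip force at its end, in the units of the state.
- arm.observe(): the state, without advancing time (a new reading comes with each control period).
- capture(name): name is "scene" or "top" or "wrist"; returns (picture, depth): 420x560x3 uint8, blue, green, red; 420x560 float32, m along the optical axis (not along the pixel's ray), 0 where there is no reading.
- camera_model(name): a dict with "camera_matrix" (3x3 intrinsics, pixels), "view" (4x4, takes a point from world to camera coordinates). Camera axes: x right, y up, looking along -z (the intrinsics and any distortion apply to the point x, -y, -z); pixel columns grow to the right and rows downward; lengths in m; the calibration is good to about 2 mm. A picture is of the moment at which its call begins: read the wrist's pose just before it. camera_model takes no time and is no camera call; for the wrist camera it gives the pose at the moment of the call.
- job.sign_off(): hands the job in; it is judged then, once.
Trained networks look in the newest picture that a camera, given by its name, has taken for a name from the list of things; names that differ only in an ending like _2 or _b are one class to them, and where a whole thing is asked for, a point or a joint stands for the part that bears it (a point fixed in the world has none). Each returns a list of dicts, best first, with "p" (0 to 1); they miss things now and then, are a little off and sometimes report something else, mostly with a low value. They report only what shows in the picture. A call takes as long as a camera call. They do not tell look-alikes from the thing itself.
- spotter.look_for(query, camera): "extent" ([left, top, right, bottom] in pixels, round what is visible of it).
- spotter.regions_of(query, camera): "pixels" (420x560 bool, what is visible of it) and "extent" ([left, top, right, bottom] in pixels, round what is visible of it).
The state is a dict: "time_s": time; "qpos": joint angles; "qvel": joint speeds; "joint_torque": joint torques, N m; "position": TCP position; "orientation": TCP orientation; "ft_force": force on the tool from outside, world axes, zero at the start; "moment": the same for the moment, N m; "opening": finger opening in m; "grasp_force": force on a finger pad.
Only numpy, scipy, OpenCV 4.12 (cv2) and the standard library are available. Lean on these libraries where they do the work, as an engineer would, in place of code of your own. Each camera call takes 0.05 s, during which the arm holds its last target. There are 200 camera calls.

## Working session

There is one attempt and no reset: what is moved stays moved. The work goes in short steps, Python scripts to look and compute and a shell command to move; the robot and the scene stay as the last step left them, time stands still between calls to the robot, and variables do not carry over. Pictures are saved under pics/ and viewed, at most 14 in all, crops included, and the job is handed in when it is done.

```bash
mkdir -p pics; ls; cat > h.py <<'E'
import numpy as np, cv2
from workcell import arm, capture, camera_model, job, spotter
from scipy.spatial.transform import Rotation as R
def cloud(name):
    m=camera_model(name); im,d=capture(name)
    K=np.array(m["camera_matrix"]); V=np.array(m["view"])
    v,u=np.mgrid[0:d.shape[0],0:d.shape[1]]
    x=(u-K[0,2])/K[0,0]*d; y=(v-K[1,2])/K[1,1]*d
    P=np.stack([x,-y,-d,np.ones_like(d)],-1)@np.linalg.inv(V).T
    P=P[...,:3]; P[d<=0]=np.nan
    return im,P
E
python3 - <<'E'
from h import *
s=arm.observe(); print({k:np.round(v,3) for k,v in s.items()})
for n in("top","scene"):
    im,P=cloud(n); cv2.imwrite(f"pics/{n}0.png",im); np.save(f"{n}0.npy",P)
    print(n,np.round(camera_model(n)["view"],2).tolist(), {k for k in camera_model(n)})
    for q in "objective filter_cube condenser adapter pad_small_round pad_oblong pad_big_round pad_square oil_bottle tissue_box".split():
        for r in spotter.regions_of(q,n)[:3]:
            p=P[r["pixels"]]; p=p[~np.isnan(p[:,0])]
            if len(p): print(n,q,round(r["p"],2),np.round(r["extent"]),np.round(np.median(p,0),3),"z",np.round(np.percentile(p[:,2],[5,95]),3))
E
```

```text
pics
{'time_s': np.float64(0.0), 'qpos': array([ 1.058,  0.384,  0.016,  1.371, -0.006,  1.388, -0.046]), 'qvel': array([ 0.001,  0.001, -0.002, -0.   , -0.002, -0.002,  0.   ]), 'joint_torque': array([-0.0000e+00, -6.2760e+01,  8.4400e-01, -3.7183e+01,  1.7000e-02,
        1.4000e-02, -0.0000e+00]), 'position': array([ 0.272, -0.563,  0.404]), 'orientation': array([-3.061e+00, -7.000e-01,  1.000e-03]), 'ft_force': array([-0.308,  0.383, -0.326]), 'moment': array([-0.039,  0.033,  0.046]), 'grasp_force': np.float64(0.0), 'opening': np.float64(0.085)}
top [[0.01, -1.0, -0.01, 0.01], [0.99, 0.01, 0.11, -0.54], [-0.11, -0.02, 0.99, -1.23], [0.0, 0.0, 0.0, 1.0]] {'view', 'camera_matrix'}
top objective 0.64 [452. 204. 460. 213.] [ 0.527 -0.372  0.111] z [0.093 0.122]
top filter_cube 0.48 [441. 203. 463. 223.] [ 0.519 -0.364  0.078] z [0.055 0.082]
top filter_cube 0.41 [360. 244. 378. 264.] [ 0.432 -0.195  0.003] z [-0.001  0.007]
top condenser 0.73 [436. 199. 463. 227.] [ 0.521 -0.36   0.047] z [0.022 0.057]
top adapter 0.89 [429. 195. 462. 230.] [ 0.508 -0.354  0.022] z [0.003 0.028]
top
[... 1071 characters left out ...]
. 214.] [0.552 0.405 0.004] z [0.002 0.007]
scene pad_small_round 0.54 [171. 222. 190. 238.] [ 0.434 -0.195  0.004] z [0.001 0.006]
scene pad_oblong 0.83 [323. 236. 358. 258.] [0.623 0.139 0.004] z [0.001 0.006]
scene pad_oblong 0.66 [274. 251. 310. 275.] [0.638 0.01  0.004] z [0.001 0.006]
scene pad_big_round 0.79 [405. 195. 432. 216.] [0.549 0.406 0.004] z [0.002 0.007]
scene pad_square 0.71 [318. 180. 349. 200.] [0.416 0.226 0.004] z [0.002 0.006]
scene oil_bottle 0.74 [216. 259. 233. 287.] [ 0.647 -0.146  0.035] z [0.007 0.061]
scene oil_bottle 0.57 [ 84. 230. 101. 250.] [ 0.536 -0.376  0.103] z [0.081 0.121]
scene tissue_box 0.73 [247. 203. 280. 230.] [0.492 0.002 0.032] z [0.005 0.036]
```

```bash
python3 - <<'E'
import cv2
im=cv2.imread("pics/top0.png")[130:300,90:490]; cv2.imwrite("pics/top0c.png",cv2.resize(im,None,fx=2,fy=2,interpolation=cv2.INTER_CUBIC))
E
```

```text
(no output)
```

View pics/top0c.png

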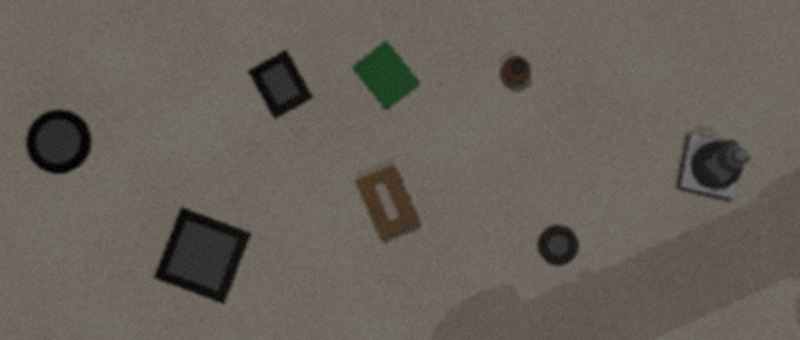

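View pics/scene0.png

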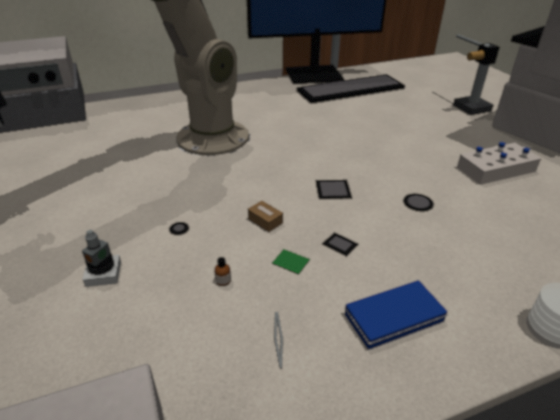

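```bash
cat >> h.py <<'E'
def go(x,y,z,yaw=None):
    """needed tool-frame shift (mm) & turn about z (deg). yaw: world direction (deg) wanted of the closing axis y, mod 180.
    z = height of grasp point (155 ahead)"""
    s=arm.observe(); r=R.from_rotvec(s["orientation"]); M=r.as_matrix()
    y0=np.degrees(np.arctan2(M[1,1],M[0,1]))
    print("closing yaw now",round(y0,1),"tilt deg",round(np.degrees(np.arccos(-M[2,2])),2),"grasp pt",np.round(s["position"]+.155*M[:,2],4),"q7",round(s["qpos"][6],2))
    if yaw is not None:
        dy=(yaw-y0+90)%180-90
        # turning +about tool z (down) lowers world yaw
        print("turn tool z by",round(-dy,1),"(or",round(-dy-np.sign(-dy)*180,1),")")
        M=(R.from_euler('z',dy,degrees=True)*r).as_matrix()
    print("shift after turn",np.round(M.T@(np.array([x,y,z])-(s["position"]+.155*M[:,2]))*1000,1))
E
python3 - <<'E'
from h import *
s=arm.observe(); V=np.linalg.inv(np.array(camera_model("wrist")["view"])); M=R.from_rotvec(s["orientation"]).as_matrix()
print("cam in tool",M.T@(V[:3,3]-s["position"]), "dir",M.T@-V[:3,2]); print(camera_model("wrist")["camera_matrix"]); print(M.round(3))
go(.53,-.374,.25)
P=np.load("top0.npy"); im=cv2.imread("pics/top0.png")
# pads: dark pixels
for n,(a,b,c,d) in dict(sr=(350,233,386,271),ob=(207,149,254,195),bg=(95,176,143,223),sq=(160,225,225,290)).items():
    g=im[b:d,a:c].max(2); m=(g<65).astype(np.uint8)
    k,l,st,ce=cv2.connectedComponentsWithStats(m); i=1+st[1:,4].argmax()
    cs,_=cv2.findContours((l==i).astype(np.uint8),cv2.RETR_EXTERNAL,cv2.CHAIN_APPROX_NONE)
    q=cs[0][:,0]+[a,b]
    K=np.array(camera_model("top")["camera_matrix"]);W=np.linalg.inv(np.array(camera_model("top")["view"]))
    ray=np.c_[(q[:,0]-K[0,2])/K[0,0],-(q[:,1]-K[1,2])/K[1,1],-np.ones(len(q))]@W[:3,:3].T
    p=W[:3,3]+ray*((.004-W[2,3])/ray[:,2])[:,None]
    print(n,cv2.minAreaRect((p[:,:2]*1000).astype(np.float32)))
E
```

```text
cam in tool [0.08194204 0.00065328 0.03153885] dir [-3.16517475e-01 -3.15738285e-04  9.48586627e-01]
[[363.30173514   0.         280.87702751]
 [  0.         363.30173514 212.49118431]
 [  0.           0.           1.        ]]
[[ 0.901  0.435  0.   ]
 [ 0.435 -0.901  0.   ]
 [ 0.    -0.    -1.   ]]
closing yaw now -64.2 tilt deg 0.01 grasp pt [ 0.2718 -0.5628  0.2497] q7 -0.05
shift after turn [ 3.146e+02 -5.780e+01 -3.000e-01]
sr ((430.60028076171875, -193.81884765625), (45.075260162353516, 45.353599548339844), 0.6682770252227783)
ob ((621.9586181640625, 141.6444549560547), (68.04293823242188, 52.95467758178711), 29.768142700195312)
bg ((549.6704711914062, 409.24261474609375), (77.21835327148438, 76.22354888916016), 46.60399627685547)
sq ((413.9347839355469, 229.82861328125), (89.91073608398438, 89.83991241455078), 70.44147491455078)
```

```bash
python3 -m inch '[{"travel":[31,-6,0],"rotation":[0,0,0]},{"travel":[31,-6,0],"rotation":[0,0,0]},{"travel":[31,-6,0],"rotation":[0,0,0]},{"travel":[31,-6,0],"rotation":[0,0,0]},{"travel":[31,-6,0],"rotation":[0,0,0]},{"travel":[31,-6,0],"rotation":[0,0,0]},{"travel":[31,-6,0],"rotation":[0,0,0]},{"travel":[31,-6,0],"rotation":[0,0,0]},{"travel":[31,-6,0],"rotation":[0,0,0]},{"travel":[31,-4,0],"rotation":[0,0,0]},{"travel":[0,0,0],"rotation":[0,0,0]},{"travel":[0,0,0],"rotation":[0,0,0]}]' 85
cat > look.py <<'E'
from h import *
import sys
go(.53,-.374,.25)
im,P=cloud("wrist"); t=sys.argv[1]; cv2.imwrite(f"pics/{t}.png",im); np.save(f"{t}.npy",P)
cv2.imwrite(f"pics/{t}c.png",im)
for q in sys.argv[2:]:
    for r in spotter.regions_of(q,"wrist")[:2]:
        m=r["pixels"]&~np.isnan(P[...,0]); p=P[m]; zt=np.percentile(p[:,2],97)
        top=p[p[:,2]>zt-.006]; 
        (c,s,a)=cv2.minAreaRect((top[:,:2]*1000).astype(np.float32))
        print(q,round(r["p"],2),np.round(r["extent"]),"ztop",round(float(zt),4),"n",len(top),"rect",np.round(c,1),np.round(s,1),round(a,1),"mean",np.round(top.mean(0),4))
E
python3 look.py w1 objective filter_cube condenser adapter
```

```text
time_s: 2.1
position: [0.5277, -0.3735, 0.4043]
orientation: [-3.06, -0.708, -0.001]
ft_force: [0.1, -0.0, -0.9]
opening: 0.085
grasp_force: 0.0
closing yaw now -63.9 tilt deg 0.08 grasp pt [ 0.5277 -0.3733  0.2493] q7 -0.58
shift after turn [ 1.7  1.6 -0.7]
objective 0.96 [270. 181. 298. 221.] ztop 0.1211 n 308 rect [ 529.2 -377. ] [14.4 14.5] 87.1 mean [ 0.5295 -0.3766  0.1193]
filter_cube 0.78 [254. 171. 309. 221.] ztop 0.0803 n 1002 rect [ 526.9 -376.2] [30.7 44.5] 41.2 mean [ 0.5289 -0.3739  0.0791]
condenser 0.71 [255. 154. 310. 197.] ztop 0.0505 n 597 rect [ 541.  -372.9] [24.5 52.4] 12.4 mean [ 0.5422 -0.3684  0.0493]
condenser 0.3 [252. 170. 312. 220.] ztop 0.0804 n 977 rect [ 527.1 -376.2] [30.6 44.2] 40.8 mean [ 0.5296 -0.3744  0.0791]
```

View pics/w1.png

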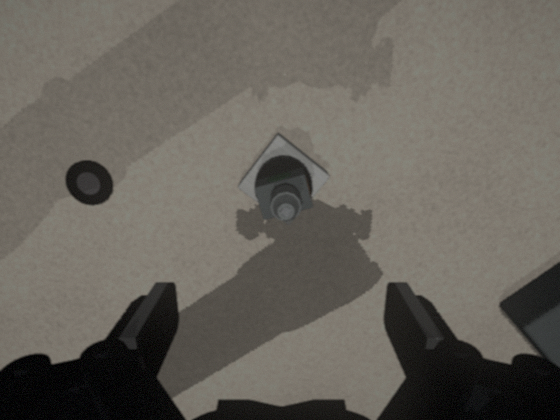

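```bash
python3 - <<'E'
from h import *
go(.5293,-.377,.102)
P=np.load("w1.npy"); p=P.reshape(-1,3); p=p[~np.isnan(p[:,0])]
# barrel visible side between z .085 and .108, circle fit radius 12
b=p[(p[:,2]>.086)&(p[:,2]<.108)&(np.hypot(p[:,0]-.529,p[:,1]+.377)<.02)]
from scipy.optimize import least_squares
print(len(b),least_squares(lambda c:np.hypot(b[:,0]-c[0],b[:,1]-c[1])-.012,[.529,-.377],loss="soft_l1",f_scale=.001).x)
E
```

```text
closing yaw now -64.4 tilt deg 0.04 grasp pt [ 0.5245 -0.3773  0.2499] q7 -0.58
shift after turn [  4.5   1.8 147.9]
225 [ 0.5280917  -0.37715699]
```

```bash
cat >> h.py <<'E'
def readings(n=6):
    out=[]
    for _ in range(n):
        capture("top"); s=arm.observe(); V=np.linalg.inv(np.array(camera_model("wrist")["view"]))
        out.append(np.r_[s["time_s"],s["position"],V[:3,3]])
    return np.array(out)
E
python3 - <<'E'
from h import *
print(readings(6).round(4))
E
```

```text
[[ 2.4     0.5247 -0.377   0.4049  0.5988 -0.3421  0.3733]
 [ 2.45    0.5248 -0.3768  0.4049  0.599  -0.3419  0.3733]
 [ 2.5     0.525  -0.3766  0.4049  0.5991 -0.3417  0.3733]
 [ 2.55    0.5252 -0.3764  0.4048  0.5993 -0.3414  0.3733]
 [ 2.6     0.5253 -0.3762  0.4048  0.5994 -0.3412  0.3733]
 [ 2.65    0.5254 -0.3761  0.4048  0.5995 -0.3411  0.3732]]
```

```bash
python3 -m inch '[{"travel":[1.6,2.3,15],"rotation":[0,0,0]},{"travel":[0,0,25],"rotation":[0,0,0]},{"travel":[0,0,25],"rotation":[0,0,0]},{"travel":[0,0,25],"rotation":[0,0,0]},{"travel":[0,0,20],"rotation":[0,0,0]},{"travel":[0,0,12],"rotation":[0,0,0]},{"travel":[0,0,0],"rotation":[0,0,0]},{"travel":[0,0,0],"rotation":[0,0,0]},{"travel":[0,0,0],"rotation":[0,0,0]},{"travel":[0,0,0],"rotation":[0,0,0]},{"travel":[0,0,0],"rotation":[0,0,0]},{"travel":[0,0,0],"rotation":[0,0,0]}]' 60; python3 -c "
from h import *
go(.5285,-.377,.102)"
```

```text
time_s: 3.65
position: [0.5284, -0.3773, 0.2839]
orientation: [3.061, 0.7, 0.002]
ft_force: [-0.2, 0.1, 0.5]
opening: 0.0598
grasp_force: 0.0
closing yaw now -64.2 tilt deg 0.11 grasp pt [ 0.5287 -0.3774  0.1289] q7 -0.59
shift after turn [ 0.  -0.5 26.9]
```

```bash
python3 -m inch '[{"travel":[0,0,9],"rotation":[0,0,0]},{"travel":[0,0,9],"rotation":[0,0,0]},{"travel":[0,0,9],"rotation":[0,0,0]},{"travel":[0,0,0],"rotation":[0,0,0]},{"travel":[0,0,0],"rotation":[0,0,0]},{"travel":[0,0,0],"rotation":[0,0,0]},{"travel":[0,0,0],"rotation":[0,0,0]},{"travel":[0,0,0],"rotation":[0,0,0]}]' 35 && python3 -m inch '[{"travel":[0,0,0],"rotation":[0,0,0]},{"travel":[0,0,0],"rotation":[0,0,0]},{"travel":[0,0,0],"rotation":[0,0,0]},{"travel":[0,0,0],"rotation":[0,0,0]},{"travel":[0,0,0],"rotation":[0,0,0]},{"travel":[0,0,0],"rotation":[0,0,0]},{"travel":[0,0,0],"rotation":[0,0,0]},{"travel":[0,0,0],"rotation":[0,0,0]}]' 0; python3 -c "
from h import *
go(.4305,-.194,.2)"
```

```text
time_s: 4.32
position: [0.5282, -0.3771, 0.2558]
orientation: [3.062, 0.701, 0.0]
ft_force: [0.2, 0.4, 0.8]
opening: 0.0353
grasp_force: 0.0
time_s: 4.98
position: [0.5283, -0.3771, 0.256]
orientation: [3.062, 0.701, 0.001]
ft_force: [-0.4, 2.1, 5.0]
opening: 0.0224
grasp_force: 58.8
closing yaw now -64.2 tilt deg 0.03 grasp pt [ 0.5284 -0.3772  0.101 ] q7 -0.59
shift after turn [  -8.4 -207.5  -99. ]
```

```bash
python3 -m inch '[{"travel":[0,0,-5],"rotation":[0,0,0]},{"travel":[0,0,-10],"rotation":[0,0,0]},{"travel":[0,0,-15],"rotation":[0,0,0]},{"travel":[0,0,-20],"rotation":[0,0,0]},{"travel":[-1,-12,-20],"rotation":[0,0,0]},{"travel":[-1,-20,-15],"rotation":[0,0,0]},{"travel":[-1,-25,-10],"rotation":[0,0,0]},{"travel":[-1,-30,-4],"rotation":[0,0,0]},{"travel":[-1,-30,0],"rotation":[0,0,0]},{"travel":[-1,-30,0],"rotation":[0,0,0]},{"travel":[-1,-25,0],"rotation":[0,0,0]},{"travel":[-1,-20,0],"rotation":[0,0,0]}]' && python3 -m inch '[{"travel":[-0.4,-15.5,0],"rotation":[0,0,0]},{"travel":[0,0,0],"rotation":[0,0,0]},{"travel":[0,0,0],"rotation":[0,0,0]},{"travel":[0,0,0],"rotation":[0,0,0]},{"travel":[0,0,0],"rotation":[0,0,0]},{"travel":[0,0,0],"rotation":[0,0,0]},{"travel":[0,0,0],"rotation":[0,0,0]},{"travel":[0,0,0],"rotation":[0,0,0]}]'; python3 look.py w2 objective pad_small_round; python3 -c "
from h import *
go(.4305,-.194,.2)"
```

```text
time_s: 5.98
position: [0.4365, -0.2059, 0.3553]
orientation: [3.062, 0.702, 0.0]
ft_force: [-0.0, -0.3, -1.2]
opening: 0.0221
grasp_force: 58.8
time_s: 6.65
position: [0.4305, -0.1944, 0.3545]
orientation: [-3.062, -0.7, 0.0]
ft_force: [-0.3, 0.2, -0.6]
opening: 0.0224
grasp_force: 58.9
closing yaw now -64.3 tilt deg 0.03 grasp pt [ 0.4304 -0.1943  0.1995] q7 -0.78
shift after turn [ 11.7 205.1 -50.6]
objective 0.59 [490. 151. 559. 221.] ztop 0.0501 n 1005 rect [ 526.7 -361.4] [25.5 52.2] 85.8 mean [ 0.5306 -0.3589  0.0484]
pad_small_round 0.89 [258. 158. 309. 215.] ztop 0.0045 n 2220 rect [ 430.9 -196.4] [50.1 46.9] 24.7 mean [ 0.432  -0.1958  0.0031]
pad_small_round 0.16 [460. 130. 555. 233.] ztop 0.0243 n 2148 rect [ 526.5 -375.6] [66.7 66.1] 78.0 mean [ 0.5256 -0.359   0.0229]
closing yaw now -64.2 tilt deg 0.01 grasp pt [ 0.4304 -0.1941  0.1996] q7 -0.78
shift after turn [ 0.1  0.  -0.4]
```

View pics/w2.png

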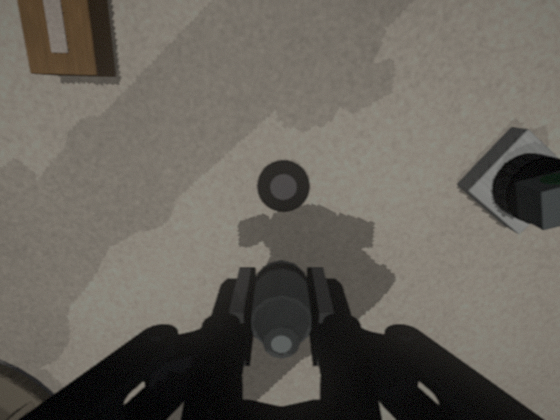

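```bash
python3 -m inch '[{"travel":[0,1,10],"rotation":[0,0,0]},{"travel":[0,0,20],"rotation":[0,0,0]},{"travel":[0,0,25],"rotation":[0,0,0]},{"travel":[0,0,25],"rotation":[0,0,0]},{"travel":[0,0,25],"rotation":[0,0,0]},{"travel":[0,0,20],"rotation":[0,0,0]},{"travel":[0,0,15],"rotation":[0,0,0]},{"travel":[0,0,12],"rotation":[0,0,0]},{"travel":[0,0,8],"rotation":[0,0,0]},{"travel":[0,0,5],"rotation":[0,0,0]},{"travel":[0,0,0],"rotation":[0,0,0]},{"travel":[0,0,0],"rotation":[0,0,0]}]' && python3 -m inch '[{"travel":[0,0,3],"rotation":[0,0,0]},{"travel":[0,0,2],"rotation":[0,0,0]},{"travel":[0,0,2],"rotation":[0,0,0]},{"travel":[0,0,0],"rotation":[0,0,0]},{"travel":[0,0,0],"rotation":[0,0,0]},{"travel":[0,0,0],"rotation":[0,0,0]}]'
```

```text
time_s: 7.8
position: [0.4309, -0.1949, 0.1899]
orientation: [-3.062, -0.701, -0.0]
ft_force: [1.0, 0.5, -0.7]
opening: 0.0223
grasp_force: 58.9
time_s: 8.3
position: [0.4308, -0.1949, 0.1828]
orientation: [3.062, 0.701, 0.0]
ft_force: [0.6, -0.8, -1.1]
opening: 0.0219
grasp_force: 58.9
```

```bash
python3 -m inch '[{"travel":[0,0,1],"rotation":[0,0,0]},{"travel":[0,0,1],"rotation":[0,0,0]},{"travel":[0,0,0.5],"rotation":[0,0,0]},{"travel":[0,0,0],"rotation":[0,0,0]},{"travel":[0,0,0],"rotation":[0,0,0]},{"travel":[0,0,0],"rotation":[0,0,0]}]';python3 -m inch '[{"travel":[0,0,0.5],"rotation":[0,0,0]},{"travel":[0,0,0],"rotation":[0,0,0]},{"travel":[0,0,0],"rotation":[0,0,0]}]'
```

```text
time_s: 8.8
position: [0.4308, -0.1948, 0.1802]
orientation: [-3.062, -0.701, -0.0]
ft_force: [0.4, -0.3, -0.4]
opening: 0.0223
grasp_force: 58.9
time_s: 9.05
position: [0.4309, -0.1948, 0.18]
orientation: [3.062, 0.701, 0.0]
ft_force: [-1.5, 0.2, 3.7]
opening: 0.0224
grasp_force: 59.3
```

```bash
python3 -m inch '[{"travel":[0,0,0],"rotation":[0,0,0]},{"travel":[0,0,0],"rotation":[0,0,0]},{"travel":[0,0,0],"rotation":[0,0,0]},{"travel":[0,0,0],"rotation":[0,0,0]},{"travel":[0,0,0],"rotation":[0,0,0]},{"travel":[0,0,0],"rotation":[0,0,0]}]' 50 && python3 -m inch '[{"travel":[0,0,-6],"rotation":[0,0,0]},{"travel":[0,0,-12],"rotation":[0,0,0]},{"travel":[0,0,-20],"rotation":[0,0,0]},{"travel":[0,0,-30],"rotation":[0,0,0]},{"travel":[0,0,-30],"rotation":[0,0,0]},{"travel":[0,0,-30],"rotation":[0,0,0]},{"travel":[0,0,-30],"rotation":[0,0,0]},{"travel":[0,0,-20],"rotation":[0,0,0]},{"travel":[0,0,-10],"rotation":[0,0,0]},{"travel":[0,0,0],"rotation":[0,0,0]},{"travel":[0,0,0],"rotation":[0,0,0]},{"travel":[0,0,0],"rotation":[0,0,0]}]'; python3 look.py w3 objective pad_small_round filter_cube; python3 -c "
from h import *
go(.5275,-.3755,.25,41)"
```

```text
time_s: 9.55
position: [0.4308, -0.1948, 0.1797]
orientation: [-3.062, -0.701, 0.0]
ft_force: [-0.1, 0.7, -0.1]
opening: 0.05
grasp_force: 0.0
time_s: 10.55
position: [0.4303, -0.1947, 0.3661]
orientation: [-3.061, -0.7, 0.003]
ft_force: [-0.4, 0.3, -0.8]
opening: 0.0504
grasp_force: 0.0
closing yaw now -64.2 tilt deg 0.15 grasp pt [ 0.43   -0.1945  0.2111] q7 -0.78
shift after turn [ 12.  205.  -39.4]
objective 0.79 [269. 170. 295. 204.] ztop 0.0451 n 238 rect [ 431.5 -194.5] [13.5 13.7] 54.1 mean [ 0.4321 -0.1944  0.0435]
pad_small_round 0.68 [258. 157. 310. 207.] ztop 0.005 n 1314 rect [ 431.7 -196.1] [47.4 47. ] 24.7 mean [ 0.4348 -0.1953  0.0033]
filter_cube 0.69 [507. 165. 560. 222.] ztop 0.08 n 1308 rect [ 519.7 -367.8] [31.4 24.6] 40.4 mean [ 0.5191 -0.3655  0.0786]
closing yaw now -64.2 tilt deg 0.14 grasp pt [ 0.4302 -0.1946  0.2115] q7 -0.78
turn tool z by 74.8 (or -105.2 )
shift after turn [200.2  45.6 -38.9]
```

```bash
python3 -m inch '[{"travel":[0,0,-3.5],"rotation":[0,0,6.8]},{"travel":[0,0,-3.5],"rotation":[0,0,6.8]},{"travel":[0,0,-3.5],"rotation":[0,0,6.8]},{"travel":[0,0,-3.5],"rotation":[0,0,6.8]},{"travel":[0,0,-3.5],"rotation":[0,0,6.8]},{"travel":[0,0,-3.5],"rotation":[0,0,6.8]},{"travel":[0,0,-3.5],"rotation":[0,0,6.8]},{"travel":[0,0,-3.5],"rotation":[0,0,6.8]},{"travel":[0,0,-3.5],"rotation":[0,0,6.8]},{"travel":[0,0,-3.5],"rotation":[0,0,6.8]},{"travel":[0,0,-3.5],"rotation":[0,0,6.8]},{"travel":[0,0,0],"rotation":[0,0,0]}]' 60 && python3 -m inch '[{"travel":[20,4.5,0],"rotation":[0,0,0]},{"travel":[30,7,0],"rotation":[0,0,0]},{"travel":[30,7,0],"rotation":[0,0,0]},{"travel":[30,7,0],"rotation":[0,0,0]},{"travel":[30,7,0],"rotation":[0,0,0]},{"travel":[30,7,0],"rotation":[0,0,0]},{"travel":[20,4.5,0],"rotation":[0,0,0]},{"travel":[10,1.5,0],"rotation":[0,0,0]},{"travel":[0,0,0],"rotation":[0,0,0]},{"travel":[0,0,0],"rotation":[0,0,0]},{"travel":[0,0,0],"rotation":[0,0,0]},{"travel":[0,0,0],"rotation":[0,0,0]}]' &&  python3 -m inch '[{"travel":[0,0,0],"rotation":[0,0,0]},{"travel":[0,0,0],"rotation":[0,0,0]},{"travel":[0,0,0],"rotation":[0,0,0]},{"travel":[0,0,0],"rotation":[0,0,0]}]'; python3 look.py w4 filter_cube condenser adapter;  python3 -c "
from h import *
go(.5275,-.3755,.072,41)"
```

```text
time_s: 11.75
position: [0.4309, -0.1949, 0.4062]
orientation: [-2.855, 1.312, 0.0]
ft_force: [0.3, -0.3, 0.2]
opening: 0.0599
grasp_force: 0.0
time_s: 12.75
position: [0.5276, -0.3747, 0.4063]
orientation: [-2.859, 1.3, 0.0]
ft_force: [-0.1, -0.3, 0.7]
opening: 0.0598
grasp_force: 0.0
time_s: 13.08
position: [0.5275, -0.3755, 0.4065]
orientation: [-2.859, 1.303, -0.001]
ft_force: [0.4, -0.6, -0.4]
opening: 0.0601
grasp_force: 0.0
closing yaw now -139.0 tilt deg 0.02 grasp pt [ 0.5276 -0.3755  0.2515] q7 -1.87
shift after turn [ 0.5 -2.8  1.5]
filter_cube 0.91 [267. 162. 299. 217.] ztop 0.0805 n 1798 rect [ 527.6 -376.7] [29.9 44.1] 42.0 mean [ 0.5278 -0.3776  0.0791]
condenser 0.7 [253. 151. 311. 208.] ztop 0.0514 n 848 rect [ 529.8 -379.7] [53.  45.2] 40.2 mean [ 0.5302 -0.3808  0.0499]
adapter 0.94 [238. 131. 328. 222.] ztop 0.0247 n 1497 rect [ 527.  -376.4] [66.2 66.1] 78.0 mean [ 0.5361 -0.3873  0.0233]
adapter 0.41 [253. 149. 312. 209.] ztop 0.051 n 868 rect [ 529.3 -379.1] [53.  46.8] 40.5 mean [ 0.5306 -0.3805  0.0494]
closing yaw now -139.0 tilt deg 0.01 grasp pt [ 0.5276 -0.3757  0.2512] q7 -1.87
turn tool z by -0.0 (or 180.0 )
shift after turn [-2.000e-01 -1.000e-01  1.792e+02]
```

View pics/w4.png

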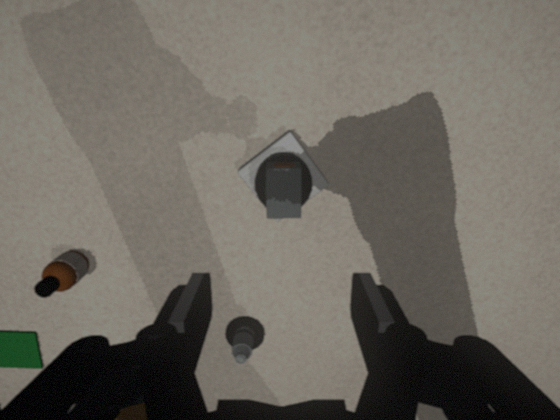

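```bash
python3 -m inch '[{"travel":[0.8,0.7,15],"rotation":[0,0,-0.5]},{"travel":[0,0,25],"rotation":[0,0,0]},{"travel":[0,0,30],"rotation":[0,0,0]},{"travel":[0,0,30],"rotation":[0,0,0]},{"travel":[0,0,25],"rotation":[0,0,0]},{"travel":[0,0,20],"rotation":[0,0,0]},{"travel":[0,0,15],"rotation":[0,0,0]},{"travel":[0,0,10],"rotation":[0,0,0]},{"travel":[0,0,5],"rotation":[0,0,0]},{"travel":[0,0,3],"rotation":[0,0,0]},{"travel":[0,0,0],"rotation":[0,0,0]},{"travel":[0,0,0],"rotation":[0,0,0]}]' 60 && python3 -m inch '[{"travel":[0,0,0],"rotation":[0,0,0]},{"travel":[0,0,0],"rotation":[0,0,0]},{"travel":[0,0,0],"rotation":[0,0,0]},{"travel":[0,0,0],"rotation":[0,0,0]},{"travel":[0,0,0],"rotation":[0,0,0]},{"travel":[0,0,0],"rotation":[0,0,0]},{"travel":[0,0,0],"rotation":[0,0,0]},{"travel":[0,0,0],"rotation":[0,0,0]},{"travel":[0,0,0],"rotation":[0,0,0]},{"travel":[0,0,0],"rotation":[0,0,0]}]' 0; python3 -c "
from h import *
go(.622,.1415,.20,119.8)"
```

```text
time_s: 14.28
position: [0.5279, -0.377, 0.2293]
orientation: [2.864, -1.291, 0.002]
ft_force: [-0.4, 0.4, 0.2]
opening: 0.0603
grasp_force: 0.0
time_s: 15.12
position: [0.5279, -0.377, 0.2293]
orientation: [2.864, -1.291, 0.003]
ft_force: [-0.8, -0.2, 5.9]
opening: 0.0288
grasp_force: 60.3
closing yaw now -138.5 tilt deg 0.11 grasp pt [ 0.5282 -0.3771  0.0743] q7 -1.87
turn tool z by -78.3 (or 101.7 )
shift after turn [ 339.2 -403.1 -124.8]
```

```bash
python3 -m inch '[{"travel":[0,0,-4],"rotation":[0,0,0]},{"travel":[0,0,-10],"rotation":[0,0,0]},{"travel":[0,0,-15],"rotation":[0,0,0]},{"travel":[0,0,-20],"rotation":[0,0,0]},{"travel":[0,0,-25],"rotation":[0,0,0]},{"travel":[0,0,-25],"rotation":[0,0,0]},{"travel":[0,0,-15],"rotation":[0,0,0]},{"travel":[0,0,-8],"rotation":[0,0,0]},{"travel":[0,0,-3],"rotation":[0,0,0]},{"travel":[0,0,0],"rotation":[0,0,0]}]' && python3 -m inch '[{"travel":[0,0,0],"rotation":[0,0,-3.4]},{"travel":[0,0,0],"rotation":[0,0,-7]},{"travel":[0,0,0],"rotation":[0,0,-7]},{"travel":[0,0,0],"rotation":[0,0,-7]},{"travel":[0,0,0],"rotation":[0,0,-7]},{"travel":[0,0,0],"rotation":[0,0,-7]},{"travel":[0,0,0],"rotation":[0,0,-7]},{"travel":[0,0,0],"rotation":[0,0,-7]},{"travel":[0,0,0],"rotation":[0,0,-7]},{"travel":[0,0,0],"rotation":[0,0,-7]},{"travel":[0,0,0],"rotation":[0,0,-7]},{"travel":[0,0,0],"rotation":[0,0,-5]}]';  python3 -c "
from h import *
go(.622,.1415,.20,119.8)"
```

```text
time_s: 15.95
position: [0.5275, -0.3767, 0.3535]
orientation: [-2.864, 1.291, -0.001]
ft_force: [0.1, 0.3, -1.9]
opening: 0.0293
grasp_force: 59.6
time_s: 16.95
position: [0.5272, -0.3766, 0.3511]
orientation: [-3.03, -0.819, 0.003]
ft_force: [-0.2, 0.3, -1.1]
opening: 0.0286
grasp_force: 59.5
closing yaw now -59.7 tilt deg 0.2 grasp pt [ 0.5268 -0.3762  0.1961] q7 -0.57
turn tool z by 0.5 (or -179.5 )
shift after turn [ 339.9 -402.    -3.1]
```

```bash
python3 -m inch '[{"travel":[12,-14.2,0],"rotation":[0,0,0]},{"travel":[20,-23.6,0],"rotation":[0,0,0]},{"travel":[24,-28.4,0],"rotation":[0,0,0]},{"travel":[24,-28.4,0],"rotation":[0,0,0]},{"travel":[24,-28.4,0],"rotation":[0,0,0]},{"travel":[24,-28.4,0],"rotation":[0,0,0]},{"travel":[24,-28.4,0],"rotation":[0,0,0]},{"travel":[24,-28.4,0],"rotation":[0,0,0]},{"travel":[24,-28.4,0],"rotation":[0,0,0]},{"travel":[24,-28.4,0],"rotation":[0,0,0]},{"travel":[24,-28.4,0],"rotation":[0,0,0]},{"travel":[24,-28.4,0],"rotation":[0,0,0]}]' && python3 -m inch '[{"travel":[24,-28.4,0],"rotation":[0,0,0]},{"travel":[20,-23.6,0],"rotation":[0,0,0]},{"travel":[14,-16.5,0],"rotation":[0,0,0]},{"travel":[7,-8.3,0],"rotation":[0,0,0]},{"travel":[3,-3.4,0],"rotation":[0,0,0]},{"travel":[0,0,0],"rotation":[0,0,0]},{"travel":[0,0,0],"rotation":[0,0,0]},{"travel":[0,0,0],"rotation":[0,0,0]},{"travel":[0,0,0],"rotation":[0,0,0]},{"travel":[0,0,0],"rotation":[0,0,0]},{"travel":[0,0,0],"rotation":[0,0,0]},{"travel":[0,0,0],"rotation":[0,0,0]}]';  python3 look.py w5 filter_cube pad_oblong; python3 -c "
from h import *
go(.622,.1415,.20,119.8)"
```

```text
time_s: 17.95
position: [0.6027, 0.0394, 0.3515]
orientation: [-3.035, -0.81, 0.004]
ft_force: [0.8, 0.3, -0.2]
opening: 0.029
grasp_force: 59.5
time_s: 18.95
position: [0.6222, 0.1407, 0.3534]
orientation: [3.036, 0.809, 0.0]
ft_force: [0.4, 0.6, -1.8]
opening: 0.0292
grasp_force: 59.5
closing yaw now -60.2 tilt deg 0.02 grasp pt [0.6222 0.1407 0.1984] q7 -1.48
shift after turn [-336.1  400.6  -51.6]
filter_cube 0.87 [240. 239. 320. 368.] ztop 0.2041 n 7984 rect [621.4 139.6] [45.8 30.1] 29.9 mean [0.6234 0.1407 0.203 ]
pad_oblong 0.77 [372. 204. 436. 277.] ztop 0.0044 n 3786 rect [633.7  11. ] [71.6 54.2] 38.6 mean [0.6357 0.0129 0.0031]
pad_oblong 0.66 [250. 150. 309. 219.] ztop 0.0045 n 4385 rect [622.2 140. ] [69.7 56. ] 29.4 mean [0.6237 0.1411 0.0032]
closing yaw now -60.1 tilt deg 0.01 grasp pt [0.6222 0.1412 0.1983] q7 -1.48
turn tool z by 0.1 (or -179.9 )
shift after turn [ 0.  -0.4 -1.7]
```

View pics/w5.png

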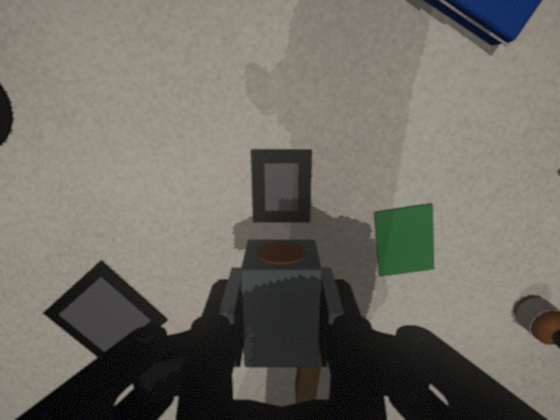

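```bash
python3 -m inch '[{"travel":[0,0,10],"rotation":[0,0,0]},{"travel":[0,0,20],"rotation":[0,0,0]},{"travel":[0,0,25],"rotation":[0,0,0]},{"travel":[0,0,25],"rotation":[0,0,0]},{"travel":[0,0,25],"rotation":[0,0,0]},{"travel":[0,0,20],"rotation":[0,0,0]},{"travel":[0,0,15],"rotation":[0,0,0]},{"travel":[0,0,12],"rotation":[0,0,0]},{"travel":[0,0,8],"rotation":[0,0,0]},{"travel":[0,0,4],"rotation":[0,0,0]},{"travel":[0,0,0],"rotation":[0,0,0]},{"travel":[0,0,0],"rotation":[0,0,0]}]' && python3 -m inch '[{"travel":[0,0,2],"rotation":[0,0,0]},{"travel":[0,0,1],"rotation":[0,0,0]},{"travel":[0,0,1],"rotation":[0,0,0]},{"travel":[0,0,0.5],"rotation":[0,0,0]},{"travel":[0,0,0.5],"rotation":[0,0,0]},{"travel":[0,0,0],"rotation":[0,0,0]},{"travel":[0,0,0],"rotation":[0,0,0]},{"travel":[0,0,0],"rotation":[0,0,0]},{"travel":[0,0,0],"rotation":[0,0,0]}]'
```

```text
time_s: 20.1
position: [0.6225, 0.1413, 0.1899]
orientation: [-3.035, -0.81, -0.002]
ft_force: [0.7, 0.4, -0.7]
opening: 0.0289
grasp_force: 59.5
time_s: 20.85
position: [0.6222, 0.1412, 0.1843]
orientation: [-3.035, -0.81, -0.0]
ft_force: [0.2, -0.5, -0.9]
opening: 0.0294
grasp_force: 59.5
```

```bash
python3 -m inch '[{"travel":[0,0,0.5],"rotation":[0,0,0]},{"travel":[0,0,0.5],"rotation":[0,0,0]},{"travel":[0,0,0],"rotation":[0,0,0]},{"travel":[0,0,0],"rotation":[0,0,0]},{"travel":[0,0,0],"rotation":[0,0,0]}]'; python3 -m inch '[{"travel":[0,0,0.4],"rotation":[0,0,0]},{"travel":[0,0,0],"rotation":[0,0,0]},{"travel":[0,0,0],"rotation":[0,0,0]},{"travel":[0,0,0],"rotation":[0,0,0]}]'
```

```text
time_s: 21.27
position: [0.6222, 0.1412, 0.1833]
orientation: [-3.035, -0.81, -0.0]
ft_force: [0.0, -0.5, 1.6]
opening: 0.0288
grasp_force: 59.7
time_s: 21.6
position: [0.6222, 0.1412, 0.1833]
orientation: [3.035, 0.81, 0.0]
ft_force: [-2.5, -0.6, 4.6]
opening: 0.0287
grasp_force: 60.4
```

```bash
python3 -m inch '[{"travel":[0,0,0],"rotation":[0,0,0]},{"travel":[0,0,0],"rotation":[0,0,0]},{"travel":[0,0,0],"rotation":[0,0,0]},{"travel":[0,0,0],"rotation":[0,0,0]},{"travel":[0,0,0],"rotation":[0,0,0]},{"travel":[0,0,0],"rotation":[0,0,0]}]' 55 && python3 -m inch '[{"travel":[0,0,-6],"rotation":[0,0,0]},{"travel":[0,0,-12],"rotation":[0,0,0]},{"travel":[0,0,-20],"rotation":[0,0,0]},{"travel":[0,0,-35],"rotation":[0,0,0]},{"travel":[0,0,-35],"rotation":[0,0,0]},{"travel":[0,0,-35],"rotation":[0,0,0]},{"travel":[0,0,-35],"rotation":[0,0,0]},{"travel":[0,0,-25],"rotation":[0,0,0]},{"travel":[0,0,-12],"rotation":[0,0,0]},{"travel":[0,0,-5],"rotation":[0,0,0]},{"travel":[0,0,0],"rotation":[0,0,0]},{"travel":[0,0,0],"rotation":[0,0,0]}]' 80; python3 look.py w6 filter_cube pad_oblong; python3 -c "
from h import *
go(.528,-.377,.25,-60)"
```

```text
time_s: 22.1
position: [0.6222, 0.1412, 0.1827]
orientation: [-3.035, -0.81, 0.0]
ft_force: [0.2, -0.4, 0.4]
opening: 0.0548
grasp_force: 0.0
time_s: 23.1
position: [0.6219, 0.141, 0.4015]
orientation: [-3.035, -0.81, 0.003]
ft_force: [-0.2, -0.1, -0.4]
opening: 0.0799
grasp_force: 0.0
closing yaw now -60.1 tilt deg 0.11 grasp pt [0.6217 0.141  0.2465] q7 -1.47
shift after turn [-336.   400.9   -3.1]
filter_cube 0.81 [266. 156. 296. 209.] ztop 0.0344 n 1437 rect [621.4 140.7] [44.4 29.7] 30.6 mean [0.6221 0.1408 0.0331]
pad_oblong 0.79 [361. 187. 417. 254.] ztop 0.0045 n 2908 rect [634.9  11.8] [68.4 54.1] 38.8 mean [0.6358 0.0131 0.0031]
pad_oblong 0.68 [255. 142. 308. 202.] ztop 0.0046 n 1688 rect [622.8 140.6] [67.4 53.8] 30.0 mean [0.6296 0.1442 0.0032]
closing yaw now -60.1 tilt deg 0.19 grasp pt [0.6215 0.1409 0.2458] q7 -1.47
turn tool z by -0.1 (or 179.9 )
shift after turn [-339.9  401.7   -3.6]
```

```bash
python3 -m inch '[{"travel":[-20,23.6,0],"rotation":[0,0,0]},{"travel":[-26,30.7,0],"rotation":[0,0,0]},{"travel":[-26,30.7,0],"rotation":[0,0,0]},{"travel":[-26,30.7,0],"rotation":[0,0,0]},{"travel":[-26,30.7,0],"rotation":[0,0,0]},{"travel":[-26,30.7,0],"rotation":[0,0,0]},{"travel":[-26,30.7,0],"rotation":[0,0,0]},{"travel":[-26,30.7,0],"rotation":[0,0,0]},{"travel":[-26,30.7,0],"rotation":[0,0,0]},{"travel":[-26,30.7,0],"rotation":[0,0,0]},{"travel":[-26,30.7,0],"rotation":[0,0,0]},{"travel":[-26,30.7,0],"rotation":[0,0,0]}]' && python3 -m inch '[{"travel":[-20,23.6,0],"rotation":[0,0,0]},{"travel":[-10,12,0],"rotation":[0,0,0]},{"travel":[-4,4.7,0],"rotation":[0,0,0]},{"travel":[0,0,0],"rotation":[0,0,0]},{"travel":[0,0,0],"rotation":[0,0,0]},{"travel":[0,0,0],"rotation":[0,0,0]},{"travel":[0,0,0],"rotation":[0,0,0]},{"travel":[0,0,0],"rotation":[0,0,0]},{"travel":[0,0,0],"rotation":[0,0,0]},{"travel":[0,0,0],"rotation":[0,0,0]}]';  python3 look.py w7 condenser adapter; python3 -c "
from h import *
go(.528,-.377,.045,-60)"
```

```text
time_s: 24.25
position: [0.5359, -0.3264, 0.4016]
orientation: [-3.034, -0.809, 0.002]
ft_force: [1.0, -0.2, -0.8]
opening: 0.0802
grasp_force: 0.0
time_s: 25.08
position: [0.5276, -0.3758, 0.403]
orientation: [3.035, 0.811, 0.0]
ft_force: [-0.3, 0.5, 0.1]
opening: 0.0799
grasp_force: 0.0
closing yaw now -60.1 tilt deg 0.02 grasp pt [ 0.5277 -0.3758  0.248 ] q7 -0.56
shift after turn [ 2.9 -0.4 -2. ]
condenser 0.92 [249. 154. 308. 218.] ztop 0.0504 n 2619 rect [ 526.5 -375.7] [52.9 52.3] 32.0 mean [ 0.5273 -0.3757  0.0491]
adapter 0.6 [235. 132. 324. 222.] ztop 0.0245 n 1415 rect [ 527.  -376.1] [65.8 65.5] 77.6 mean [ 0.5378 -0.3701  0.023 ]
closing yaw now -60.1 tilt deg 0.01 grasp pt [ 0.5274 -0.3763  0.2479] q7 -0.56
turn tool z by -0.1 (or 179.9 )
shift after turn [1.000e-01 9.000e-01 2.029e+02]
```

View pics/w7.png

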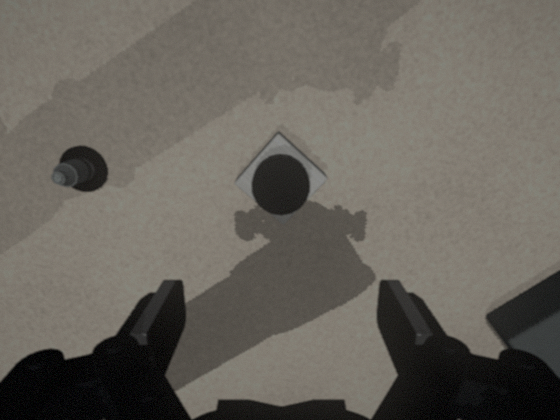

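```bash
python3 -m inch '[{"travel":[0,0,20],"rotation":[0,0,0]},{"travel":[0,0,30],"rotation":[0,0,0]},{"travel":[0,0,35],"rotation":[0,0,0]},{"travel":[0,0,35],"rotation":[0,0,0]},{"travel":[0,0,30],"rotation":[0,0,0]},{"travel":[0,0,20],"rotation":[0,0,0]},{"travel":[0,0,15],"rotation":[0,0,0]},{"travel":[0,0,10],"rotation":[0,0,0]},{"travel":[0,0,5],"rotation":[0,0,0]},{"travel":[0,0,2],"rotation":[0,0,0]},{"travel":[0,0,0],"rotation":[0,0,0]},{"travel":[0,0,0],"rotation":[0,0,0]}]' 80 && python3 -m inch '[{"travel":[0,0,0],"rotation":[0,0,0]},{"travel":[0,0,0],"rotation":[0,0,0]},{"travel":[0,0,0],"rotation":[0,0,0]},{"travel":[0,0,0],"rotation":[0,0,0]},{"travel":[0,0,0],"rotation":[0,0,0]},{"travel":[0,0,0],"rotation":[0,0,0]},{"travel":[0,0,0],"rotation":[0,0,0]},{"travel":[0,0,0],"rotation":[0,0,0]},{"travel":[0,0,0],"rotation":[0,0,0]},{"travel":[0,0,0],"rotation":[0,0,0]}]' 0; python3 -c "
from h import *
go(.5497,.4085,.17)"
```

```text
time_s: 26.23
position: [0.5278, -0.3766, 0.202]
orientation: [3.034, 0.809, 0.002]
ft_force: [0.2, 0.7, 0.6]
opening: 0.0795
grasp_force: 0.0
time_s: 27.07
position: [0.5279, -0.3766, 0.2023]
orientation: [3.034, 0.809, 0.002]
ft_force: [-1.0, 0.6, 5.5]
opening: 0.0522
grasp_force: 63.2
closing yaw now -60.1 tilt deg 0.13 grasp pt [ 0.5282 -0.3768  0.0473] q7 -0.6
shift after turn [ 410.  -670.  -123.6]
```

```bash
python3 -m inch '[{"travel":[0,0,-3],"rotation":[0,0,0]},{"travel":[0,0,-7],"rotation":[0,0,0]},{"travel":[0,0,-12],"rotation":[0,0,0]},{"travel":[0,0,-20],"rotation":[0,0,0]},{"travel":[0,0,-25],"rotation":[0,0,0]},{"travel":[0,0,-25],"rotation":[0,0,0]},{"travel":[0,0,-18],"rotation":[0,0,0]},{"travel":[0,0,-10],"rotation":[0,0,0]},{"travel":[0,0,-4],"rotation":[0,0,0]},{"travel":[0,0,0],"rotation":[0,0,0]},{"travel":[0,0,0],"rotation":[0,0,0]}]' && python3 -m inch '[{"travel":[10,-16.3,0],"rotation":[0,0,0]},{"travel":[16,-26.2,0],"rotation":[0,0,0]},{"travel":[20,-32.7,0],"rotation":[0,0,0]},{"travel":[20,-32.7,0],"rotation":[0,0,0]},{"travel":[20,-32.7,0],"rotation":[0,0,0]},{"travel":[20,-32.7,0],"rotation":[0,0,0]},{"travel":[20,-32.7,0],"rotation":[0,0,0]},{"travel":[20,-32.7,0],"rotation":[0,0,0]},{"travel":[20,-32.7,0],"rotation":[0,0,0]},{"travel":[20,-32.7,0],"rotation":[0,0,0]},{"travel":[20,-32.7,0],"rotation":[0,0,0]},{"travel":[20,-32.7,0],"rotation":[0,0,0]}]' && python3 -m inch '[{"travel":[20,-32.7,0],"rotation":[0,0,0]},{"travel":[20,-32.7,0],"rotation":[0,0,0]},{"travel":[20,-32.7,0],"rotation":[0,0,0]},{"travel":[20,-32.7,0],"rotation":[0,0,0]},{"travel":[20,-32.7,0],"rotation":[0,0,0]},{"travel":[20,-32.7,0],"rotation":[0,0,0]},{"travel":[14,-22.8,0],"rotation":[0,0,0]},{"travel":[7,-11.4,0],"rotation":[0,0,0]},{"travel":[3,-4.8,0],"rotation":[0,0,0]},{"travel":[0,0,0],"rotation":[0,0,0]},{"travel":[0,0,0],"rotation":[0,0,0]},{"travel":[0,0,0],"rotation":[0,0,0]}]';python3 -c "
from h import *
go(.5497,.4085,.17)"
```

```text
time_s: 27.98
position: [0.5271, -0.3763, 0.3238]
orientation: [-3.034, -0.81, 0.002]
ft_force: [0.3, 0.3, -0.8]
opening: 0.0523
grasp_force: 62.9
time_s: 28.98
position: [0.5385, 0.0582, 0.3234]
orientation: [-3.035, -0.809, 0.004]
ft_force: [0.4, -0.1, -1.5]
opening: 0.0521
grasp_force: 62.9
time_s: 29.98
position: [0.5479, 0.3299, 0.3244]
orientation: [3.035, 0.805, -0.001]
ft_force: [0.2, 0.4, -1.6]
opening: 0.0518
grasp_force: 62.9
closing yaw now -60.3 tilt deg 0.09 grasp pt [0.5479 0.3297 0.1694] q7 -1.84
shift after turn [ 40.6 -67.5  -0.7]
```

```bash
python3 -m inch '[{"travel":[8,-13,0],"rotation":[0,0,0]},{"travel":[14,-23,0],"rotation":[0,0,0]},{"travel":[11,-18.5,0],"rotation":[0,0,0]},{"travel":[5,-8.5,0],"rotation":[0,0,0]},{"travel":[2.6,-4.5,0],"rotation":[0,0,0]},{"travel":[0,0,0],"rotation":[0,0,0]},{"travel":[0,0,0],"rotation":[0,0,0]},{"travel":[0,0,0],"rotation":[0,0,0]},{"travel":[0,0,0],"rotation":[0,0,0]},{"travel":[0,0,0],"rotation":[0,0,0]},{"travel":[0,0,0],"rotation":[0,0,0]}]';  python3 look.py w8 condenser pad_big_round; python3 -c "
from h import *
go(.5497,.4085,.17)"
```

```text
time_s: 30.9
position: [0.5489, 0.4103, 0.325]
orientation: [3.036, 0.808, 0.0]
ft_force: [-0.2, -0.5, -1.3]
opening: 0.052
grasp_force: 63.0
closing yaw now -60.2 tilt deg 0.02 grasp pt [0.5489 0.4103 0.17  ] q7 -1.94
shift after turn [-406.5  671.   -79.9]
condenser 0.58 [213. 229. 348. 373.] ztop 0.1728 n 13090 rect [548.2 409.3] [54.5 52.2] 32.1 mean [0.5503 0.4105 0.1717]
closing yaw now -60.1 tilt deg 0.01 grasp pt [0.5487 0.4108 0.1699] q7 -1.94
shift after turn [-0.3  2.5 -0.1]
```

View pics/w8.png

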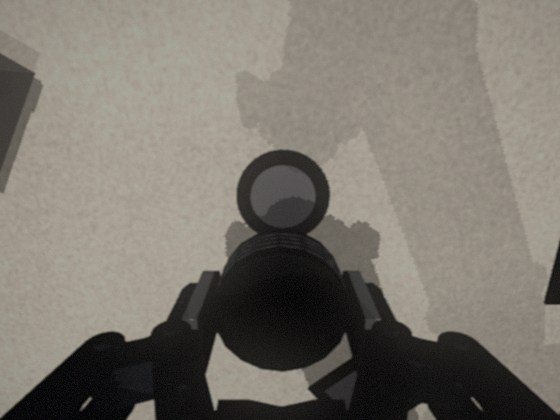

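```bash
python3 -m inch '[{"travel":[0,1.5,10],"rotation":[0,0,0]},{"travel":[0,0,20],"rotation":[0,0,0]},{"travel":[0,0,25],"rotation":[0,0,0]},{"travel":[0,0,25],"rotation":[0,0,0]},{"travel":[0,0,20],"rotation":[0,0,0]},{"travel":[0,0,15],"rotation":[0,0,0]},{"travel":[0,0,10],"rotation":[0,0,0]},{"travel":[0,0,6],"rotation":[0,0,0]},{"travel":[0,0,3],"rotation":[0,0,0]},{"travel":[0,0,2],"rotation":[0,0,0]},{"travel":[0,0,0],"rotation":[0,0,0]},{"travel":[0,0,0],"rotation":[0,0,0]}]' && python3 -m inch '[{"travel":[0,0,2],"rotation":[0,0,0]},{"travel":[0,0,1],"rotation":[0,0,0]},{"travel":[0,0,1],"rotation":[0,0,0]},{"travel":[0,0,0.5],"rotation":[0,0,0]},{"travel":[0,0,0.5],"rotation":[0,0,0]},{"travel":[0,0,0],"rotation":[0,0,0]},{"travel":[0,0,0],"rotation":[0,0,0]},{"travel":[0,0,0],"rotation":[0,0,0]},{"travel":[0,0,0],"rotation":[0,0,0]}]'
```

```text
time_s: 32.05
position: [0.5496, 0.41, 0.1899]
orientation: [-3.035, -0.809, -0.002]
ft_force: [0.6, -0.0, -2.0]
opening: 0.0523
grasp_force: 63.0
time_s: 32.8
position: [0.5494, 0.4097, 0.1839]
orientation: [-3.035, -0.81, -0.0]
ft_force: [-1.0, 0.1, -0.6]
opening: 0.0524
grasp_force: 63.0
```

```bash
python3 -m inch '[{"travel":[0,0,0.5],"rotation":[0,0,0]},{"travel":[0,0,0.5],"rotation":[0,0,0]},{"travel":[0,0,0],"rotation":[0,0,0]},{"travel":[0,0,0],"rotation":[0,0,0]},{"travel":[0,0,0],"rotation":[0,0,0]}]'; python3 -m inch '[{"travel":[0,0,0.5],"rotation":[0,0,0]},{"travel":[0,0,0],"rotation":[0,0,0]},{"travel":[0,0,0],"rotation":[0,0,0]},{"travel":[0,0,0],"rotation":[0,0,0]}]'
```

```text
time_s: 33.22
position: [0.5493, 0.4097, 0.1828]
orientation: [-3.035, -0.81, -0.0]
ft_force: [0.2, 0.2, -1.5]
opening: 0.0518
grasp_force: 63.0
time_s: 33.55
position: [0.5494, 0.4097, 0.1824]
orientation: [-3.035, -0.81, -0.0]
ft_force: [0.7, 0.3, -1.9]
opening: 0.0521
grasp_force: 63.1
```

```bash
python3 -m inch '[{"travel":[0,0,0.5],"rotation":[0,0,0]},{"travel":[0,0,0],"rotation":[0,0,0]},{"travel":[0,0,0],"rotation":[0,0,0]},{"travel":[0,0,0],"rotation":[0,0,0]}]'; python3 -m inch '[{"travel":[0,0,0.4],"rotation":[0,0,0]},{"travel":[0,0,0],"rotation":[0,0,0]},{"travel":[0,0,0],"rotation":[0,0,0]},{"travel":[0,0,0],"rotation":[0,0,0]}]'
```

```text
time_s: 33.88
position: [0.5493, 0.4097, 0.1823]
orientation: [3.035, 0.81, 0.0]
ft_force: [-2.4, -2.5, 4.7]
opening: 0.052
grasp_force: 63.5
time_s: 34.22
position: [0.5493, 0.4097, 0.1823]
orientation: [3.035, 0.81, 0.001]
ft_force: [-3.8, -3.6, 8.5]
opening: 0.0519
grasp_force: 63.8
```

```bash
python3 -m inch '[{"travel":[0,0,0],"rotation":[0,0,0]},{"travel":[0,0,0],"rotation":[0,0,0]},{"travel":[0,0,0],"rotation":[0,0,0]},{"travel":[0,0,0],"rotation":[0,0,0]},{"travel":[0,0,0],"rotation":[0,0,0]},{"travel":[0,0,0],"rotation":[0,0,0]}]' 75 && python3 -m inch '[{"travel":[0,0,-6],"rotation":[0,0,0]},{"travel":[0,0,-12],"rotation":[0,0,0]},{"travel":[0,0,-20],"rotation":[0,0,0]},{"travel":[0,0,-35],"rotation":[0,0,0]},{"travel":[0,0,-35],"rotation":[0,0,0]},{"travel":[0,0,-35],"rotation":[0,0,0]},{"travel":[0,0,-35],"rotation":[0,0,0]},{"travel":[0,0,-25],"rotation":[0,0,0]},{"travel":[0,0,-12],"rotation":[0,0,0]},{"travel":[0,0,-5],"rotation":[0,0,0]},{"travel":[0,0,0],"rotation":[0,0,0]},{"travel":[0,0,0],"rotation":[0,0,0]}]' 85; python3 look.py w9 condenser pad_big_round; python3 -c "
from h import *
go(.527,-.3763,.25,-12.2)"
```

```text
time_s: 34.72
position: [0.5494, 0.4097, 0.1813]
orientation: [-3.035, -0.81, 0.0]
ft_force: [-0.2, -0.1, -0.7]
opening: 0.0751
grasp_force: 0.0
time_s: 35.72
position: [0.5492, 0.4095, 0.4]
orientation: [3.035, 0.81, -0.003]
ft_force: [-1.0, 0.7, -1.0]
opening: 0.0851
grasp_force: 0.0
closing yaw now -60.1 tilt deg 0.11 grasp pt [0.549  0.4093 0.245 ] q7 -1.92
shift after turn [-406.7  669.7   -4. ]
condenser 0.91 [250. 149. 309. 212.] ztop 0.0305 n 2393 rect [548.9 409.5] [52.6 52. ] 31.2 mean [0.5495 0.4096 0.0291]
pad_big_round 0.97 [243. 137. 319. 212.] ztop 0.0046 n 1921 rect [548.8 408.5] [77.4 76.9] 45.4 mean [0.5552 0.4115 0.0034]
closing yaw now -60.1 tilt deg 0.19 grasp pt [0.5489 0.4091 0.2442] q7 -1.92
turn tool z by -47.9 (or 132.1 )
shift after turn [-772.2  144.2   -3.1]
```

```bash
python3 -m inch '[{"travel":[0,0,0],"rotation":[0,0,-6.9]},{"travel":[0,0,0],"rotation":[0,0,-6.9]},{"travel":[0,0,0],"rotation":[0,0,-6.9]},{"travel":[0,0,0],"rotation":[0,0,-6.9]},{"travel":[0,0,0],"rotation":[0,0,-6.9]},{"travel":[0,0,0],"rotation":[0,0,-6.9]},{"travel":[0,0,0],"rotation":[0,0,-6.5]},{"travel":[0,0,0],"rotation":[0,0,0]},{"travel":[-20,3.7,0],"rotation":[0,0,0]},{"travel":[-38,7.1,0],"rotation":[0,0,0]},{"travel":[-38,7.1,0],"rotation":[0,0,0]},{"travel":[-38,7.1,0],"rotation":[0,0,0]}]' && python3 -m inch '[{"travel":[-38,7.1,0],"rotation":[0,0,0]},{"travel":[-38,7.1,0],"rotation":[0,0,0]},{"travel":[-38,7.1,0],"rotation":[0,0,0]},{"travel":[-38,7.1,0],"rotation":[0,0,0]},{"travel":[-38,7.1,0],"rotation":[0,0,0]},{"travel":[-38,7.1,0],"rotation":[0,0,0]},{"travel":[-38,7.1,0],"rotation":[0,0,0]},{"travel":[-38,7.1,0],"rotation":[0,0,0]},{"travel":[-38,7.1,0],"rotation":[0,0,0]},{"travel":[-38,7.1,0],"rotation":[0,0,0]},{"travel":[-38,7.1,0],"rotation":[0,0,0]},{"travel":[-38,7.1,0],"rotation":[0,0,0]}]' && python3 -m inch '[{"travel":[-38,7.1,0],"rotation":[0,0,0]},{"travel":[-38,7.1,0],"rotation":[0,0,0]},{"travel":[-38,7.1,0],"rotation":[0,0,0]},{"travel":[-30,5.6,0],"rotation":[0,0,0]},{"travel":[-20,3.7,0],"rotation":[0,0,0]},{"travel":[-12,2.2,0],"rotation":[0,0,0]},{"travel":[-6,1.1,0],"rotation":[0,0,0]},{"travel":[0,0,0],"rotation":[0,0,0]},{"travel":[0,0,0],"rotation":[0,0,0]},{"travel":[0,0,0],"rotation":[0,0,0]},{"travel":[0,0,0],"rotation":[0,0,0]},{"travel":[0,0,0],"rotation":[0,0,0]}]';  python3 look.py w10 adapter; python3 -c "
from h import *
go(.527,-.3763,.25,-12.2)"
```

```text
time_s: 36.87
position: [0.545, 0.2721, 0.4002]
orientation: [-2.448, -1.967, 0.002]
ft_force: [0.9, -0.5, 1.0]
opening: 0.0852
grasp_force: 0.0
time_s: 37.87
position: [0.5315, -0.1922, 0.4009]
orientation: [-2.449, -1.966, 0.0]
ft_force: [1.6, 0.1, 0.6]
opening: 0.0849
grasp_force: 0.0
time_s: 38.87
position: [0.5272, -0.374, 0.4018]
orientation: [2.443, 1.974, 0.001]
ft_force: [-0.6, 0.2, -0.3]
opening: 0.0847
grasp_force: 0.0
closing yaw now -12.1 tilt deg 0.03 grasp pt [ 0.5272 -0.374   0.2468] q7 0.21
shift after turn [ 0.6  2.7 -3.2]
adapter 0.56 [246. 148. 317. 218.] ztop 0.0245 n 4414 rect [ 526.3 -376.5] [66.4 66. ] 78.1 mean [ 0.5266 -0.3754  0.0231]
closing yaw now -12.2 tilt deg 0.02 grasp pt [ 0.5269 -0.3746  0.2467] q7 0.21
turn tool z by 0.0 (or -180.0 )
shift after turn [-1.6  0.4 -3.3]
```

View pics/w10.png

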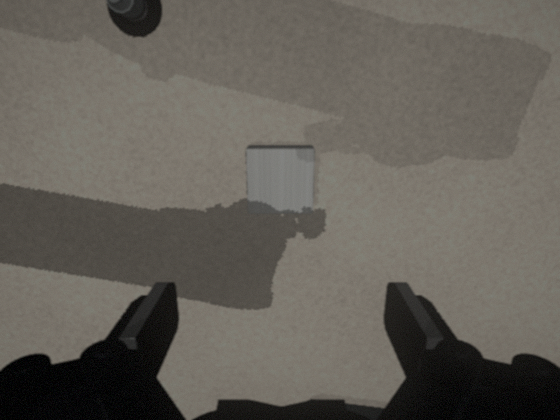

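```bash
python3 -m inch '[{"travel":[-1,0.5,20],"rotation":[0,0,0]},{"travel":[0,0,35],"rotation":[0,0,0]},{"travel":[0,0,35],"rotation":[0,0,0]},{"travel":[0,0,35],"rotation":[0,0,0]},{"travel":[0,0,30],"rotation":[0,0,0]},{"travel":[0,0,22],"rotation":[0,0,0]},{"travel":[0,0,15],"rotation":[0,0,0]},{"travel":[0,0,10],"rotation":[0,0,0]},{"travel":[0,0,8],"rotation":[0,0,0]},{"travel":[0,0,6],"rotation":[0,0,0]},{"travel":[0,0,0],"rotation":[0,0,0]},{"travel":[0,0,0],"rotation":[0,0,0]}]' 85 && python3 -m inch '[{"travel":[0,0,3],"rotation":[0,0,0]},{"travel":[0,0,2],"rotation":[0,0,0]},{"travel":[0,0,0],"rotation":[0,0,0]},{"travel":[0,0,0],"rotation":[0,0,0]},{"travel":[0,0,0],"rotation":[0,0,0]},{"travel":[0,0,0],"rotation":[0,0,0]}]'
```

```text
time_s: 39.97
position: [0.5273, -0.3765, 0.1861]
orientation: [2.445, 1.972, 0.0]
ft_force: [-0.3, -0.9, -0.4]
opening: 0.0854
grasp_force: 0.0
time_s: 40.47
position: [0.527, -0.3764, 0.1806]
orientation: [2.445, 1.972, 0.0]
ft_force: [0.4, 0.3, -0.6]
opening: 0.0844
grasp_force: 0.0
```

```bash
python3 -m inch '[{"travel":[0,0,1.5],"rotation":[0,0,0]},{"travel":[0,0,0],"rotation":[0,0,0]},{"travel":[0,0,0],"rotation":[0,0,0]},{"travel":[0,0,0],"rotation":[0,0,0]},{"travel":[0,0,0],"rotation":[0,0,0]},{"travel":[0,0,0],"rotation":[0,0,0]},{"travel":[0,0,0],"rotation":[0,0,0]},{"travel":[0,0,0],"rotation":[0,0,0]},{"travel":[0,0,0],"rotation":[0,0,0]}]' 0 && python3 -m inch '[{"travel":[0,0,-3],"rotation":[0,0,0]},{"travel":[0,0,-7],"rotation":[0,0,0]},{"travel":[0,0,-12],"rotation":[0,0,0]},{"travel":[0,0,-20],"rotation":[0,0,0]},{"travel":[0,0,-25],"rotation":[0,0,0]},{"travel":[0,0,-30],"rotation":[0,0,0]},{"travel":[0,0,-25],"rotation":[0,0,0]},{"travel":[0,0,-18],"rotation":[0,0,3]},{"travel":[0,0,-10],"rotation":[0,0,4.4]},{"travel":[0,0,-4],"rotation":[0,0,0]},{"travel":[0,0,0],"rotation":[0,0,0]},{"travel":[0,0,0],"rotation":[0,0,0]}]'; python3 -c "
from h import *
go(.4139,.2295,.17,-19.6)"
```

```text
time_s: 41.22
position: [0.5271, -0.3764, 0.1792]
orientation: [2.445, 1.972, 0.0]
ft_force: [0.6, -0.3, 5.2]
opening: 0.0642
grasp_force: 68.2
time_s: 42.22
position: [0.5268, -0.3763, 0.3325]
orientation: [-2.565, -1.813, 0.001]
ft_force: [0.0, -0.2, -2.3]
opening: 0.0646
grasp_force: 67.5
closing yaw now -19.5 tilt deg 0.04 grasp pt [ 0.5267 -0.3762  0.1775] q7 0.08
turn tool z by 0.1 (or -179.9 )
shift after turn [ 532.8 -309.4    7.8]
```

```bash
python3 -m inch '[{"travel":[12,-7,0],"rotation":[0,0,0]},{"travel":[22,-12.8,0],"rotation":[0,0,0]},{"travel":[32,-18.6,0],"rotation":[0,0,0]},{"travel":[32,-18.6,0],"rotation":[0,0,0]},{"travel":[32,-18.6,0],"rotation":[0,0,0]},{"travel":[32,-18.6,0],"rotation":[0,0,0]},{"travel":[32,-18.6,0],"rotation":[0,0,0]},{"travel":[32,-18.6,0],"rotation":[0,0,0]},{"travel":[32,-18.6,0],"rotation":[0,0,0]},{"travel":[32,-18.6,0],"rotation":[0,0,0]},{"travel":[32,-18.6,0],"rotation":[0,0,0]},{"travel":[32,-18.6,0],"rotation":[0,0,0]}]' && python3 -m inch '[{"travel":[32,-18.6,0],"rotation":[0,0,0]},{"travel":[32,-18.6,0],"rotation":[0,0,0]},{"travel":[32,-18.6,0],"rotation":[0,0,0]},{"travel":[32,-18.6,0],"rotation":[0,0,0]},{"travel":[26,-15,0],"rotation":[0,0,0]},{"travel":[15,-8.6,0],"rotation":[0,0,0]},{"travel":[7,-4,0],"rotation":[0,0,0]},{"travel":[3,-1.6,0],"rotation":[0,0,0]},{"travel":[0,0,0],"rotation":[0,0,0]},{"travel":[0,0,0],"rotation":[0,0,0]},{"travel":[0,0,0],"rotation":[0,0,0]},{"travel":[0,0,0],"rotation":[0,0,0]}]' && python3 -m inch '[{"travel":[0,0,0],"rotation":[0,0,0]},{"travel":[0,0,0],"rotation":[0,0,0]},{"travel":[0,0,0],"rotation":[0,0,0]},{"travel":[0,0,0],"rotation":[0,0,0]},{"travel":[0,0,0],"rotation":[0,0,0]}]'; python3 look.py w11 adapter pad_square;python3 -c "
from h import *
go(.4139,.2295,.17,-19.6)"
```

```text
time_s: 43.22
position: [0.4508, 0.0277, 0.332]
orientation: [-2.565, -1.812, 0.002]
ft_force: [1.9, 0.1, -1.7]
opening: 0.0642
grasp_force: 67.4
time_s: 44.22
position: [0.4151, 0.2282, 0.3328]
orientation: [2.569, 1.807, -0.001]
ft_force: [0.8, -0.8, -1.6]
opening: 0.0643
grasp_force: 67.4
time_s: 44.63
position: [0.4146, 0.2295, 0.333]
orientation: [2.568, 1.81, 0.0]
ft_force: [-0.5, -0.2, -1.7]
opening: 0.0648
grasp_force: 67.4
closing yaw now -19.6 tilt deg 0.01 grasp pt [0.4146 0.2295 0.178 ] q7 -1.06
shift after turn [-529.7  311.4  -72. ]
adapter 0.86 [194. 217. 370. 377.] ztop 0.178 n 24198 rect [414.8 228.8] [67.3 66.3] 70.3 mean [0.4163 0.2324 0.1769]
closing yaw now -19.6 tilt deg 0.0 grasp pt [0.4146 0.2296 0.178 ] q7 -1.06
turn tool z by -0.0 (or 180.0 )
shift after turn [-0.3 -0.6  8. ]
```

View pics/w11.png

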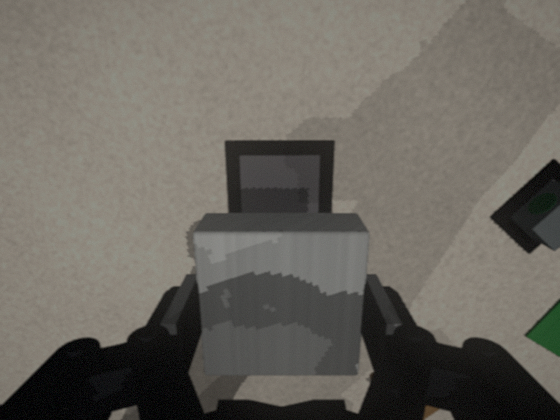

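```bash
python3 -m inch '[{"travel":[0,0,10],"rotation":[0,0,0]},{"travel":[0,0,20],"rotation":[0,0,0]},{"travel":[0,0,25],"rotation":[0,0,0]},{"travel":[0,0,25],"rotation":[0,0,0]},{"travel":[0,0,22],"rotation":[0,0,0]},{"travel":[0,0,16],"rotation":[0,0,0]},{"travel":[0,0,11],"rotation":[0,0,0]},{"travel":[0,0,7],"rotation":[0,0,0]},{"travel":[0,0,4],"rotation":[0,0,0]},{"travel":[0,0,3],"rotation":[0,0,0]},{"travel":[0,0,0],"rotation":[0,0,0]},{"travel":[0,0,0],"rotation":[0,0,0]}]' && python3 -m inch '[{"travel":[0,0,2],"rotation":[0,0,0]},{"travel":[0,0,1],"rotation":[0,0,0]},{"travel":[0,0,1],"rotation":[0,0,0]},{"travel":[0,0,0.5],"rotation":[0,0,0]},{"travel":[0,0,0.5],"rotation":[0,0,0]},{"travel":[0,0,0.5],"rotation":[0,0,0]},{"travel":[0,0,0],"rotation":[0,0,0]},{"travel":[0,0,0],"rotation":[0,0,0]},{"travel":[0,0,0],"rotation":[0,0,0]},{"travel":[0,0,0],"rotation":[0,0,0]}]'; python3 -m inch '[{"travel":[0,0,0.5],"rotation":[0,0,0]},{"travel":[0,0,0],"rotation":[0,0,0]},{"travel":[0,0,0],"rotation":[0,0,0]},{"travel":[0,0,0],"rotation":[0,0,0]}]'
```

```text
time_s: 45.78
position: [0.4148, 0.2298, 0.1905]
orientation: [2.567, 1.81, 0.002]
ft_force: [0.1, 0.3, -2.3]
opening: 0.0642
grasp_force: 67.4
time_s: 46.62
position: [0.4146, 0.2296, 0.1845]
orientation: [-2.568, -1.81, -0.0]
ft_force: [0.4, -0.0, -2.2]
opening: 0.0643
grasp_force: 67.4
time_s: 46.95
position: [0.4146, 0.2296, 0.1839]
orientation: [-2.567, -1.81, -0.0]
ft_force: [-1.1, 0.0, -1.6]
opening: 0.0645
grasp_force: 67.4
```

```bash
for i in 1; do python3 -m inch '[{"travel":[0,0,0.5],"rotation":[0,0,0]},{"travel":[0,0,0],"rotation":[0,0,0]},{"travel":[0,0,0],"rotation":[0,0,0]},{"travel":[0,0,0],"rotation":[0,0,0]}]'; python3 -m inch '[{"travel":[0,0,0.5],"rotation":[0,0,0]},{"travel":[0,0,0],"rotation":[0,0,0]},{"travel":[0,0,0],"rotation":[0,0,0]},{"travel":[0,0,0],"rotation":[0,0,0]}]'; done
```

```text
time_s: 47.28
position: [0.4146, 0.2296, 0.1834]
orientation: [-2.567, -1.81, -0.0]
ft_force: [-0.1, -0.5, -2.0]
opening: 0.0644
grasp_force: 67.4
time_s: 47.62
position: [0.4146, 0.2296, 0.1831]
orientation: [2.567, 1.81, 0.0]
ft_force: [-0.2, -0.4, 3.5]
opening: 0.0646
grasp_force: 68.0
```

Contact. Release, retreat, and check everything.

```bash
python3 -m inch '[{"travel":[0,0,0],"rotation":[0,0,0]},{"travel":[0,0,0],"rotation":[0,0,0]},{"travel":[0,0,0],"rotation":[0,0,0]},{"travel":[0,0,0],"rotation":[0,0,0]},{"travel":[0,0,0],"rotation":[0,0,0]},{"travel":[0,0,0],"rotation":[0,0,0]}]' 85 && python3 -m inch '[{"travel":[0,0,-5],"rotation":[0,0,0]},{"travel":[0,0,-10],"rotation":[0,0,0]},{"travel":[0,0,-20],"rotation":[0,0,0]},{"travel":[0,0,-30],"rotation":[0,0,0]},{"travel":[0,0,-35],"rotation":[0,0,0]},{"travel":[0,0,-35],"rotation":[0,0,0]},{"travel":[0,0,-35],"rotation":[0,0,0]},{"travel":[0,0,-25],"rotation":[0,0,0]},{"travel":[0,0,-12],"rotation":[0,0,0]},{"travel":[0,0,-5],"rotation":[0,0,0]},{"travel":[0,0,0],"rotation":[0,0,0]},{"travel":[0,0,0],"rotation":[0,0,0]}]' && python3 -m inch '[{"travel":[0,0,0],"rotation":[0,0,0]},{"travel":[0,0,0],"rotation":[0,0,0]},{"travel":[0,0,0],"rotation":[0,0,0]},{"travel":[0,0,0],"rotation":[0,0,0]},{"travel":[0,0,0],"rotation":[0,0,0]},{"travel":[0,0,0],"rotation":[0,0,0]}]'; python3 look.py w12 adapter pad_square; python3 -c "
from h import *
im,d=capture('scene'); cv2.imwrite('pics/end.png',im)"
```

```text
time_s: 48.12
position: [0.4146, 0.2296, 0.183]
orientation: [-2.568, -1.81, -0.0]
ft_force: [0.1, -0.1, 0.8]
opening: 0.0851
grasp_force: 0.0
time_s: 49.12
position: [0.4143, 0.2294, 0.3945]
orientation: [2.567, 1.81, -0.001]
ft_force: [-0.2, 0.3, -0.6]
opening: 0.0855
grasp_force: 0.0
time_s: 49.62
position: [0.4145, 0.2296, 0.3947]
orientation: [-2.567, -1.81, 0.0]
ft_force: [-0.7, 0.5, 0.2]
opening: 0.0853
grasp_force: 0.0
closing yaw now -19.6 tilt deg 0.02 grasp pt [0.4145 0.2296 0.2397] q7 -1.01
shift after turn [-529.8  311.5  -10.3]
adapter 0.64 [244. 146. 319. 215.] ztop 0.0285 n 4648 rect [415.2 229.4] [65.9 66. ] 70.4 mean [0.4154 0.2308 0.0271]
pad_square 0.7 [233. 131. 326. 215.] ztop 0.0046 n 2569 rect [413.7 229. ] [89.4 90. ] 70.4 mean [0.4154 0.2391 0.0032]
```

View pics/end.png

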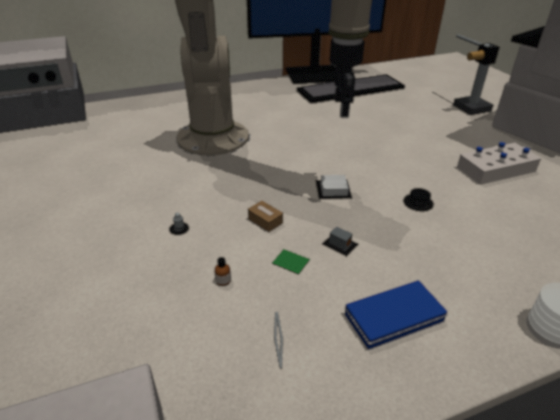

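The end picture shows all four parts on their pads: barrel (178,224), block (341,240), disc (419,199) and plate (334,187). The bottle (222,272) and tissue box (265,215) are where they were, and the arm is clear.

```bash
python3 -c "
from workcell import job
print(job.sign_off())"
```

```text
the job is handed in; nothing more can be done
None
```

All four parts stand upright and released on their own pads, each measured about 2 mm or less from its pad's centre with the block and plate lined up with their prints; the oil bottle and tissue box stayed where they were, and the job is handed in at about 50 s of the 128 s allowed (sign-off gave no verdict).

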